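Bolt the bigger instrument case shut

TASK

The bigger of the two aluminium carrying cases on the microscope bench is packed: lock its lid. Lift the ball handle of its barrel bolt up out of the notch, slide the bolt all the way into its keeper, lay the handle fully down in the notch at that end and let go; do not touch the smaller case.

Things in the scene. Friction and masses are not known exactly. Their poses are not given: they have to be found in the camera images.
- big_case: The BIGGER of two fixed aluminium cases with black corners: 190 deep, 250 wide, 100 mm high; front towards the robot, turned up to 0.3 rad. Origin: centre of its underside; x from front to back, y to the left seen from the robot, z up. Along the lid's front edge lies a bare steel barrel bolt, axis along y, level, 117 mm above the table, 22 mm behind the front face; keeper loop at the +y end.
- knob (a point): Centre of the 20 mm steel ball that ends the bigger case's bolt handle, 50 mm from the bolt's axis on a 10 mm round stem. With the handle down it is level with the axis, 28 mm ahead of the case's front, nothing under or beside it. Own y: along the bolt, the way it slides to lock; own x: from the ball to the axis; x turns with the handle. Grip it across y; it turns in the grip.
- bolt (a joint): Slide of the bigger case's bolt along the case's y, m: 0 drawn (open), 0.070 fully in the keeper (locked), hard stops at both ends, about 1 N friction, no spring. Between the two notches stands a tooth 44 mm wide along y, 12 to 22 mm from the axis on the robot's side, its top 5 mm above the axis: the handle can lie down only below about 0.008 or above about 0.062.
- handle (a joint): Swing of the bigger case's handle about the bolt's axis, rad: 0 = lying level towards the robot, fully down in a notch (stop); grows as the ball rises, to a stop at 1.4 (nearly upright). It clears the tooth above about 0.85. Light; falls back by its own weight when let go.
- small_case: The SMALLER aluminium case, 150 mm deep, 180 mm wide, 80 mm high, with a shorter bolt of the same make and a clear dish on its lid: to be left alone. Fixed. Origin at the centre of its underside; x runs from its front to its back, y along its bolt, z up.

How it is judged:
On the way, in this order (a step that is already met when the one before it is completed fails the run):
1. the handle of the bigger case is lifted out of its notch (value of joint handle above 0.7 rad and value of joint bolt below 0.03 m), for 0.1 s.
2. the bolt is slid across (value of joint bolt above 0.058 m), for 0.1 s.
At the end, for the whole second after the job is handed in: The bigger case's bolt is in its keeper (slide above 0.058 m of 0.070) with its handle down in the notch at that end (within 0.17 rad of level), let go and at rest (value of joint bolt above 0.058 m and value of joint handle below 0.17 rad and velocity of joint handle between -0.1 and 0.1 rad/s); the robot touches nothing.
It fails at once if the robot touches the smaller case or its bolt (more than 2 N) (contact force between small_case and the fingers above 2 N or contact force between small_case and the arm above 2 N).
It also fails if it takes over 35 s, if anything falls off the work surface, if the arm or the gripper's body presses on something with over 40 N, if the wrist force passes 120 N, or if a joint passes its speed limit or range.

ROBOT

A 6-joint arm with a two-finger parallel gripper is mounted at the origin on the work surface. World frame = base frame: x ahead of the robot, y to its left, z up, the work surface at z = 0. Lengths are in m, angles in rad, forces in N, time in s.
With the tool pointing down it reaches from about 0.225 to 0.875 m from the base axis. Payload 3.4 kg.
Tool frame: the origin (TCP) lies at the very end of the fingers, on their centre line; the grasp point (between the pads) lies 19 mm behind it (grip_depth is the distance from the TCP to the grasp point, in m); x points along the fingers, z is the direction in which the jaws open and shut, and the axes are right-handed (so a half turn about x gives the same grasp; the last joint's range is limited). The gripper opens to 85 mm and grips with 20 to 120 N. Pads are 22 mm wide; open, the fingers measure 114 mm over their backs; the gripper's body (76 mm by 85 mm) begins 54 mm behind the grasp point. The pads swing forward as they close: fully open they stand 13 mm farther back than shut.
Start: joints at [-1.394, 0.276, 1.505, -0, 1.361, -0.121], TCP at [0.169, -0.55, 0.231] pointing down, gripper open.
Joint ranges: [-2.89, 2.89], [-0.75, 2.08], [0.22, 2.7], [-1.18, 4.32], [0.11, 2.71], [-2.7, 2.7]. Speed limits (rad/s): [2.57, 2.57, 3.14, 3.14, 3.14, 3.14].

INTERFACE

Orientations are given as a unit quaternion [w, x, y, z].
In Python, from rig import get_state, get_image, sign_off, grip_depth gives the robot as it stands. The module is installed in compiled form; this text tells all that it offers.
- The arm moves only by the tool arm_command, never from a script. Its argument "series" is a list of rows, each an object with "dp": the shift along the tool's x, y, z scaled (see below), a list of three; "angular": the turn, a rotation vector about the tool's x, y, z scaled (see below), a list of three; "gripper": the finger opening in mm, from 0 to 85.4. A call has exactly 8 rows; each row shifts and turns the pose as measured when the row begins, along the tool's axes as they then stand; what a row does not reach is not made up. The controller multiplies each number of a shift by 0.12 m and each number of a turn by 90 degrees. A row lasts 1/8 s, in which the tool goes at most 62.5 mm and 10.7 degrees, less where a joint would pass 70% of its speed; a pose out of reach is approached as far as the arm can. A call with a number of a shift or a turn outside -1 to 1 is refused whole. A call with a gripper value outside its range is refused whole. The fingers move at their own pace and stop on an object; "grip_force" is the grip in N (left out, the last holds). Time passes only in rows, so rows that do not move let the fingers close, or fill a call up. It gives the time, the measured TCP pose, the force and the opening at its end, in the units of the state.
- get_state(): the state, without advancing time (a new reading comes with each control period).
- get_image(name): name is "side" or "top" or "wrist"; returns a dict with "image" (420x560x3 uint8, blue, green, red), "depth" (420x560 float32, m along the optical axis (not along the pixel's ray), 0 where there is no reading), "mtx" (3x3 intrinsics, pixels), "view" (4x4, takes a point from world to camera coordinates); the wrist camera has in their place "mount" (4x4, takes a point from camera to tool coordinates, whose origin is the TCP and whose axes are the tool frame's). Camera axes: x right, y up, looking along -z (the intrinsics and any distortion apply to the point x, -y, -z); pixel columns grow to the right and rows downward; lengths in m; the calibration is good to about 2 mm. A picture is of the moment at which its call begins: read the wrist's pose just before it.
- sign_off(): hands the job in, once; it reports no verdict.
The state is a dict: "clock": time; "qpos": joint angles; "qd": joint speeds; "effort": joint torques, N m; "position": TCP position; "ee_rot": TCP orientation; "contact_force": force on the tool from outside, world axes, zero at the start; "moment": the same for the moment, N m; "width": finger opening in m.
Only numpy, scipy, OpenCV 4.12 (cv2) and the standard library are available. Lean on these libraries where they do the work, as an engineer would, in place of code of your own. Each camera call takes 0.05 s, during which the arm holds its last target. There are 200 camera calls.

## Working session

There is one attempt and no reset: what is moved stays moved. The work goes in short steps, Python scripts to look and compute and a tool call to move; the robot and the scene stay as the last step left them, time stands still between calls to the robot, and variables do not carry over. Pictures are saved under pics/ and viewed, about 8 in all and at most 12, crops included, and the job is handed in when it is done.

Besides the shell and the picture viewer there is one more tool, called after "Request:" as name([rows], argument=value, ...), one row to a line, values as JSON. arm_command: Moves the arm, as the interface text tells. Its arguments: {"type":"object","properties":{"series":{"type":"array","items":{"type":"object","properties":{"dp":{"type":"array","items":{"type":"number"}},"angular":{"type":"array","items":{"type":"number"}},"gripper":{"type":"number"}}}},"grip_force":{"type":"number"}},"required":["series"]}

```bash
mkdir -p pics
cat > h.py <<'E'
import numpy as np, cv2
from rig import get_state, get_image, sign_off, grip_depth
from scipy.spatial.transform import Rotation as R
def Rt(s): 
    q=s['ee_rot']; return R.from_quat([q[1],q[2],q[3],q[0]]).as_matrix()
def cam2world(d,s=None):
    if 'view' in d: return np.linalg.inv(d['view'])
    T=np.eye(4); T[:3,:3]=Rt(s); T[:3,3]=s['position']; return T@d['mount']
def pts(d,s=None):
    h,w=d['depth'].shape; u,v=np.meshgrid(np.arange(w),np.arange(h)); K=d['mtx']; z=d['depth']
    x=(u-K[0,2])/K[0,0]*z; y=(v-K[1,2])/K[1,1]*z
    P=np.stack([x,-y,-z,np.ones_like(z)],-1); return (P@cam2world(d,s).T)[...,:3]
E
python3 - <<'E'
from h import *
s=get_state(); print(s, grip_depth); print(Rt(s))
for n in ['top','side']:
    d=get_image(n); cv2.imwrite(f'pics/{n}0.png',d['image']); np.savez(f'{n}0.npz',**d); print(n,d['mtx'],{k:np.shape(v) for k,v in d.items()}, cam2world(d).round(3))
E
```

```text
{'clock': 0.0, 'qpos': array([-1.39401971e+00,  2.76580842e-01,  1.50612871e+00, -3.92708044e-05,
        1.36072408e+00, -1.20997073e-01]), 'qd': array([ 4.68428111e-04, -8.71859803e-04,  7.50860862e-05,  2.48658107e-03,
       -7.54620851e-04,  1.19462377e-03]), 'effort': array([-4.75292381e-04, -4.16780198e+01, -2.45808595e+01, -1.64362832e-04,
        1.13443795e-02,  1.35947062e-06]), 'position': array([ 0.16858838, -0.54916695,  0.23044956]), 'ee_rot': array([ 0.56815636,  0.42073456,  0.56912081, -0.41985983]), 'contact_force': array([0.77808655, 0.12374985, 0.73616387]), 'moment': array([-0.01683276, -0.01839618, -0.07799464]), 'width': 0.08552207643240613} 0.0187
[[-3.61557815e-04  9.55989661e-01  2.93400131e-01]
 [ 1.80552999e-03  2.93400296e-01 -9.55987974e-01]
 [-9.99998305e-01  1.84097813e-04 -1.83214918e-03]]
top [[428.9492836    0.         277.67363869]
 [  0.         428.9492836  199.00319149]
 [  0.           0.           1.        ]] {'image': (420, 560, 3), 'depth': (420, 560), 'mtx': (3, 3), 'view': (4, 4)} [[-0.001  0.997 -0.08   0.511]
 [-1.    -0.002 -0.007 -0.049]
 [-0.007  0.08   0.997  0.896]
 [ 0.     0.     0.     1.   ]]
side [[447.70644243   0.         286.96566467]
 [  0.         447.70644243 203.95019155]
 [  0.           0.           1.        ]] {'image': (420, 560, 3), 'depth': (420, 560), 'mtx': (3, 3), 'view': (4, 4)} [[-0.803  0.429 -0.414  0.252]
 [-0.596 -0.555  0.58   0.376]
 [ 0.019  0.713  0.701  0.623]
 [ 0.     0.     0.     1.   ]]
```

View pics/top0.png

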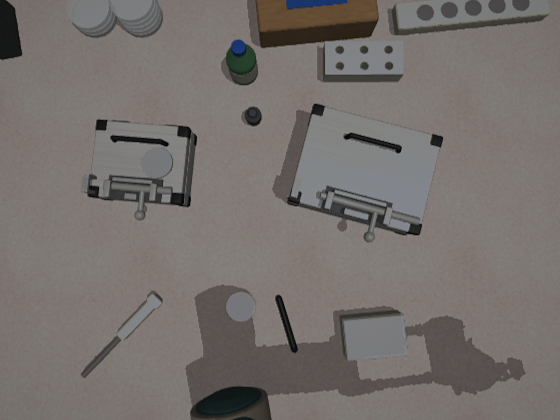

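View pics/side0.png

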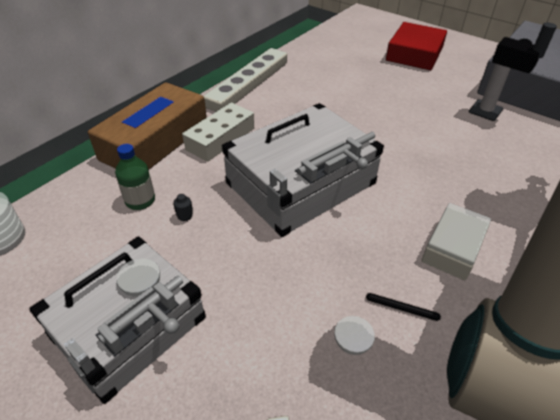

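The top view shows the bigger case at about (365,170), its lid corners near (313,108), (441,138), (292,203) and (420,233), and its ball at (369,236). The smaller case is at (142,163), so it is well clear on the left. The keeper is at the bolt's left end, near (322,197).

Run:
```python
from h import *
d=dict(np.load('top0.npz')); K=d['mtx']; T=cam2world(d)
def ray(u,v,z):
    r=T[:3,:3]@np.array([(u-K[0,2])/K[0,0],-(v-K[1,2])/K[1,1],-1]); o=T[:3,3]; return o+r*(z-o[2])/r[2]
g=cv2.cvtColor(d['image'],cv2.COLOR_BGR2GRAY)
P=pts(d)
print('ball depth',P[232:241,365:374].reshape(-1,3)[:, :].round(3)[::8])
m=(abs(P[...,2]-.1)<.006)&(P[...,1]<-.02)&(P[...,1]>-.5); m[:95]=0;m[260:]=0
c=max(cv2.findContours(m.astype('uint8'),0,2)[0],key=cv2.contourArea); r=cv2.minAreaRect(c); b=cv2.boxPoints(r)
W=np.array([ray(*p,.1) for p in b]); print(b.round(1),W.round(4),[np.linalg.norm(W[i]-W[i-1]).round(3) for i in range(4)])
mb=(P[...,2]>.108)&(P[...,2]<.135); mb[:225]=0;mb[250:]=0;mb[:,:355]=0;mb[:,385:]=0
v,u=np.nonzero(mb);print('ball px',u.mean(),v.mean(),len(u), ray(369.5,236.5,.117))
man=[ray(*p,.1) for p in [(316,105),(441,137),(419,234),(291,203)]]; man=np.array(man);print(man.round(4))
for a,bb in [(1,0),(2,3)]: e=man[bb]-man[a]; print('yaw',np.arctan2(-e[0],e[1]),np.linalg.norm(e))
im=cv2.resize(d['image'][180:250,280:440],None,fx=5,fy=5,interpolation=2); cv2.imwrite('pics/crop.png',im)
```

```text
ball depth [[ 0.514 -0.225 -0.001]
 [ 0.514 -0.241 -0.001]
 [ 0.512 -0.213  0.122]
 [ 0.511 -0.049  0.896]
 [ 0.508 -0.209  0.125]
 [ 0.507 -0.207  0.127]
 [ 0.505 -0.205  0.128]
 [ 0.503 -0.204  0.124]
 [ 0.501 -0.202  0.125]
 [ 0.5   -0.201  0.12 ]
 [ 0.5   -0.215  0.123]]
[[285.5 201.3]
 [311.2 102.4]
 [444.4 137.2]
 [418.7 236. ]] [[ 0.5711 -0.0582  0.1   ]
 [ 0.7589 -0.1074  0.1   ]
 [ 0.6914 -0.3571  0.1   ]
 [ 0.5065 -0.3038  0.1   ]] [np.float64(0.254), np.float64(0.194), np.float64(0.259), np.float64(0.192)]
ball px 369.41726618705036 234.1726618705036 139 [ 0.50574826 -0.20965255  0.117     ]
[[ 0.7539 -0.1165  0.1   ]
 [ 0.6917 -0.3507  0.1   ]
 [ 0.5101 -0.3045  0.1   ]
 [ 0.5679 -0.0685  0.1   ]]
yaw -0.2593432113331301 0.2423216531387017
yaw -0.23983342383949807 0.24294766675319965
```

View pics/crop.png

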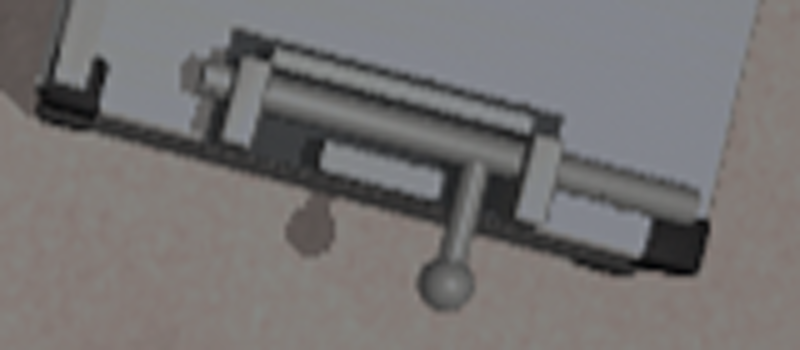

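The crop shows the drawn bolt, with the ball at crop (445,285), the tooth at its left, and the keeper slot at the +y end. Yaw is about -0.25 and the ball is about (0.507, -0.208, 0.117). That agrees with 28 mm ahead of the case's front. I'll turn the jaws to case y and move above the ball.

Request:
arm_command([
  {"dp": [0,0,0],"angular": [0.116,0,0],"gripper": 60},
  {"dp": [0,0,0],"angular": [0.116,0,0],"gripper": 60},
  {"dp": [0,0,0],"angular": [0.116,0,0],"gripper": 60},
  {"dp": [0,0.25,-0.43],"angular": [0,0,0],"gripper": 60},
  {"dp": [0,0.25,-0.43],"angular": [0,0,0],"gripper": 60},
  {"dp": [0,0.25,-0.43],"angular": [0,0,0],"gripper": 60},
  {"dp": [0,0.25,-0.43],"angular": [0,0,0],"gripper": 60},
  {"dp": [0,0.25,-0.43],"angular": [0,0,0],"gripper": 60},
])

```text
clock: 1.1
position: [0.3842, -0.3368, 0.2269]
ee_rot: [0.424, 0.565, 0.429, -0.563]
contact_force: [0.7, -0.6, 0.4]
width: 0.0595
```

```bash
cat > m.py <<'E'
from h import *
import sys
s=get_state(); t=np.array(eval(sys.argv[1])); M=Rt(s)
a=-.25; tgt=np.c_[[0,0,-1],[np.cos(a),np.sin(a),0],[np.sin(a),-np.cos(a),0]]
print(s['clock'],s['position'].round(4),s['width'],s['contact_force'].round(1)); print('dp units',(M.T@(t-s['position'])/.12).round(3),'ang units',(R.from_matrix(M.T@tgt).as_rotvec()/(np.pi/2)).round(4))
E
python3 m.py '[.507,-.208,.19]'
```

```text
1.1 [ 0.3842 -0.3368  0.2269] 0.05954218754833367 [ 0.7 -0.6  0.4]
dp units [ 0.313  0.693 -1.31 ] ang units [-0.0167 -0.0039  0.0024]
```

Request:
arm_command([
  {"dp": [0.05,0.23,-0.42],"angular": [-0.017,-0.004,0.002],"gripper": 60},
  {"dp": [0.06,0.2,-0.42],"angular": [0,0,0],"gripper": 60},
  {"dp": [0.06,0.18,-0.35],"angular": [0,0,0],"gripper": 60},
  {"dp": [0.05,0.08,-0.12],"angular": [0,0,0],"gripper": 60},
  {"dp": [0,0,0],"angular": [0,0,0],"gripper": 60},
  {"dp": [0,0,0],"angular": [0,0,0],"gripper": 60},
  {"dp": [0,0,0],"angular": [0,0,0],"gripper": 60},
  {"dp": [0,0,0],"angular": [0,0,0],"gripper": 60},
])

```text
clock: 2.1
position: [0.5068, -0.2016, 0.1987]
ee_rot: [-0.434, -0.556, -0.435, 0.559]
contact_force: [0.4, -0.2, -0.9]
width: 0.06
```

```bash
python3 m.py '[.507,-.208,.099]'
python3 - <<'E'
from h import *
s=get_state(); d=get_image('wrist'); T=cam2world(d,s); K=d['mtx']
cv2.imwrite('pics/w1.png',d['image']); np.savez('w1.npz',**d,T=T)
q=np.linalg.inv(T)@np.array([.507,-.208,.117,1]); print('pred px',K[0,2]-K[0,0]*q[0]/q[2],K[1,2]+K[1,1]*q[1]/q[2], T.round(3))
E
```

```text
2.1 [ 0.5068 -0.2016  0.1987] 0.060005842857780566 [ 0.4 -0.2 -0.9]
dp units [0.831 0.017 0.049] ang units [0.0022 0.0016 0.0019]
pred px 294.0715268133708 214.02712514277445 [[-0.243  0.932  0.267  0.575]
 [-0.97  -0.234 -0.065 -0.218]
 [ 0.002 -0.275  0.961  0.342]
 [ 0.     0.     0.     1.   ]]
```

View pics/w1.png

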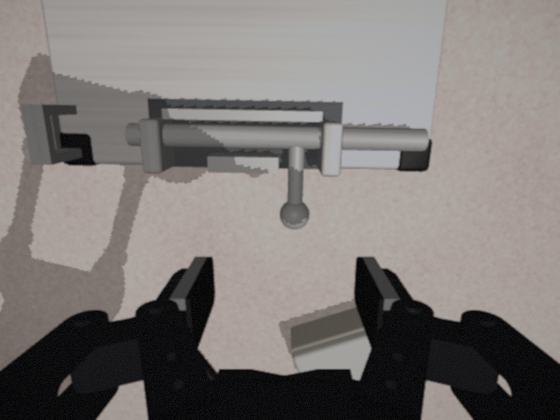

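The wrist view shows the ball at (294,214), exactly where predicted, and the bolt lies level in the picture, so the yaw is right. Now I'll go down and close.

Request:
arm_command([
  {"dp": [0.2,0.017,0.049],"angular": [0,0,0],"gripper": 60},
  {"dp": [0.25,0,0],"angular": [0,0,0],"gripper": 60},
  {"dp": [0.25,0,0],"angular": [0,0,0],"gripper": 60},
  {"dp": [0.13,0,0],"angular": [0,0,0],"gripper": 60},
  {"dp": [0,0,0],"angular": [0,0,0],"gripper": 60},
  {"dp": [0,0,0],"angular": [0,0,0],"gripper": 60},
  {"dp": [0,0,0],"angular": [0,0,0],"gripper": 60},
  {"dp": [0,0,0],"angular": [0,0,0],"gripper": 60},
])

```text
clock: 3.15
position: [0.5082, -0.2128, 0.101]
ee_rot: [-0.436, -0.558, -0.43, 0.559]
contact_force: [0.2, -0.4, -0.2]
width: 0.0601
```

```bash
python3 m.py '[.507,-.208,.099]'
```

```text
3.15 [ 0.5082 -0.2128  0.101 ] 0.060148554406044136 [ 0.2 -0.4 -0.2]
dp units [ 0.016 -0.02  -0.036] ang units [-0.0009  0.0036 -0.0038]
```

Request:
arm_command([
  {"dp": [0.016,-0.02,-0.036],"angular": [0,0,0],"gripper": 60},
  {"dp": [0,0,0],"angular": [0,0,0],"gripper": 30},
  {"dp": [0,0,0],"angular": [0,0,0],"gripper": 12},
  {"dp": [0,0,0],"angular": [0,0,0],"gripper": 12},
  {"dp": [0,0,0],"angular": [0,0,0],"gripper": 12},
  {"dp": [0,0,0],"angular": [0,0,0],"gripper": 12},
  {"dp": [0,0,0],"angular": [0,0,0],"gripper": 12},
  {"dp": [0,0,0],"angular": [0,0,0],"gripper": 12},
], grip_force=25)

```text
clock: 4.15
position: [0.5072, -0.2076, 0.0998]
ee_rot: [-0.437, -0.559, -0.43, 0.559]
contact_force: [-1.0, -0.7, 0.7]
width: 0.0179
```

```bash
python3 m.py '[.507,-.208,.099]'
```

```text
4.15 [ 0.5072 -0.2076  0.0998] 0.017882257657093125 [-1.  -0.7  0.7]
dp units [ 0.007 -0.001  0.004] ang units [-0.0007  0.0037 -0.0045]
```

Run:
```python
from h import *
a=get_image('wrist')['image'][100:400,130:430]; b=get_image('top')['image'][190:260,320:420]
cv2.imwrite('pics/g1.png',np.hstack([cv2.resize(a,(400,400)),cv2.resize(b,(400,280)).__class__(0) if 0 else cv2.copyMakeBorder(cv2.resize(b,(400,280)),0,120,0,0,0)]))
```

```text
(no output)
```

View pics/g1.png

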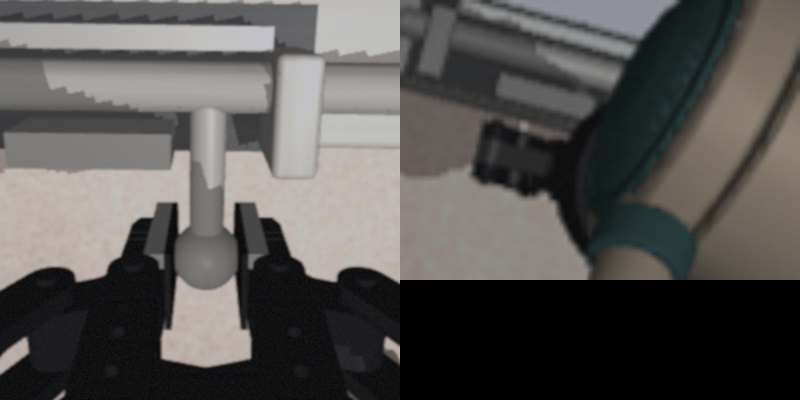

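The ball sits centred between the pads, at about (205,255) in the left half. Now I'll lift it along the arc.

Request:
arm_command([
  {"dp": [-0.052,0.003,0],"angular": [0,0,0],"gripper": 12},
  {"dp": [-0.051,0.01,0],"angular": [0,0,0],"gripper": 12},
  {"dp": [-0.05,0.017,0],"angular": [0,0,0],"gripper": 12},
  {"dp": [-0.047,0.022,0],"angular": [0,0,0],"gripper": 12},
  {"dp": [-0.044,0.028,0],"angular": [0,0,0],"gripper": 12},
  {"dp": [-0.04,0.033,0],"angular": [0,0,0],"gripper": 12},
  {"dp": [-0.04,0.045,0],"angular": [0,0,0],"gripper": 12},
  {"dp": [-0.036,0.05,0],"angular": [0,0,0],"gripper": 12},
])

```text
clock: 5.25
position: [0.5307, -0.2136, 0.1443]
ee_rot: [-0.435, -0.557, -0.432, 0.56]
contact_force: [-0.6, -0.7, -2.7]
width: 0.0179
```

```bash
cat > c.py <<'E'
from h import *
s=get_state(); cy=np.array([.2474,.9689,0]); cx=np.array([.9689,-.2474,0]); r=s['position']-np.array([.5072,-.2076,.0998])
x=r@cx; z=r[2]; a=50e-3
print(s['clock'],'slide',(r@cy).round(4),'x',x.round(4),'up',z.round(4),'theta',np.arctan2(z,a-x).round(3),'rad',np.hypot(z,a-x).round(4),'w',s['width'].round(4),'F',s['contact_force'].round(1))
E
python3 c.py; python3 m.py '[.5072,-.2076,.0998]'
```

```text
5.25 [ 0.5307 -0.2136  0.1443] 0.017904093517406704 [-0.6 -0.7 -2.7]
dp units [ 0.371 -0.203 -0.002] ang units [-0.0006  0.0038 -0.0013]Traceback (most recent call last):
  File "c.py", line 4, in <module>
    print(s['clock'],'slide',(r@cy).round(4),'x',x.round(4),'up',z.round(4),'theta',np.arctan2(z,a-x).round(3),'rad',np.hypot(z,a-x).round(4),'w',s['width'].round(4),'F',s['contact_force'].round(1))
                                                                                                                                                  ^^^^^^^^^^^^^^^^
AttributeError: 'float' object has no attribute 'round'
```

Request:
arm_command([
  {"dp": [0,0,-0.08],"angular": [0,0,0],"gripper": 12},
  {"dp": [0,0,-0.08],"angular": [0,0,0],"gripper": 12},
  {"dp": [0,0,-0.08],"angular": [0,0,0],"gripper": 12},
  {"dp": [0,0,-0.08],"angular": [0,0,0],"gripper": 12},
  {"dp": [0,0,-0.08],"angular": [0,0,0],"gripper": 12},
  {"dp": [0,0,-0.08],"angular": [0,0,0],"gripper": 12},
  {"dp": [0,0,-0.07],"angular": [0,0,0],"gripper": 12},
  {"dp": [0,0,0],"angular": [0,0,0],"gripper": 12},
])

```text
clock: 6.25
position: [0.5479, -0.1486, 0.1442]
ee_rot: [-0.439, -0.554, -0.43, 0.561]
contact_force: [-1.2, -3.1, -2.3]
width: 0.0181
```

```bash
sed -i "s/s\['width'\].round(4)/round(s['width'],4)/" c.py; python3 c.py
```

```text
6.25 slide 0.0672 x 0.0249 up 0.0444 theta 1.056 rad 0.0511 w 0.0181 F [-1.2 -3.1 -2.3]
```

The slide is about 67 mm. I'll nudge it to the stop, then look at the force.

Request:
arm_command([
  {"dp": [0,0,-0.03],"angular": [0,0,0],"gripper": 12},
  {"dp": [0,0,-0.02],"angular": [0,0,0],"gripper": 12},
  {"dp": [0,0,0],"angular": [0,0,0],"gripper": 12},
  {"dp": [0.04,-0.052,0],"angular": [0,0,0],"gripper": 12},
  {"dp": [0.04,-0.045,0],"angular": [0,0,0],"gripper": 12},
  {"dp": [0.042,-0.033,0],"angular": [0,0,0],"gripper": 12},
  {"dp": [0,0,0],"angular": [0,0,0],"gripper": 12},
  {"dp": [0,0,0],"angular": [0,0,0],"gripper": 12},
])

```text
clock: 7.25
position: [0.5341, -0.1455, 0.1305]
ee_rot: [-0.444, -0.551, -0.426, 0.564]
contact_force: [-0.3, -2.0, -0.2]
width: 0.0183
```

```bash
python3 c.py
```

```text
7.25 slide 0.0668 x 0.0107 up 0.0307 theta 0.664 rad 0.0499 w 0.0183 F [-0.3 -2.  -0.2]
```

Request:
arm_command([
  {"dp": [0.038,-0.027,0],"angular": [0,0,0],"gripper": 12},
  {"dp": [0.04,-0.022,0],"angular": [0,0,0],"gripper": 12},
  {"dp": [0.043,-0.017,0],"angular": [0,0,0],"gripper": 12},
  {"dp": [0.044,-0.012,0],"angular": [0,0,0],"gripper": 12},
  {"dp": [0.045,-0.007,0],"angular": [0,0,0],"gripper": 12},
  {"dp": [0.04,-0.002,0],"angular": [0,0,0],"gripper": 12},
  {"dp": [0,0,0],"angular": [0,0,0],"gripper": 12},
  {"dp": [0,0,0],"angular": [0,0,0],"gripper": 12},
])

```text
clock: 8.25
position: [0.5245, -0.1432, 0.1015]
ee_rot: [-0.444, -0.552, -0.425, 0.563]
contact_force: [-0.9, -1.1, 3.4]
width: 0.0179
```

```bash
python3 c.py
python3 - <<'E'
from h import *
a=get_image('wrist')['image']
cv2.imwrite('pics/g2.png',a)
E
```

```text
8.25 slide 0.0666 x 0.0008 up 0.0017 theta 0.034 rad 0.0492 w 0.0179 F [-0.9 -1.1  3.4]
```

View pics/g2.png

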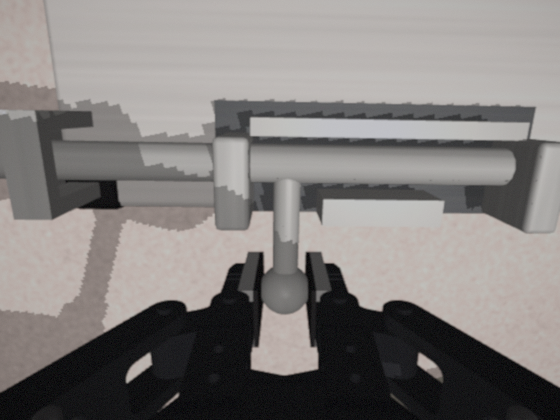

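The wrist view shows the bolt through the keeper at the left edge and the stem at (287,220), in the notch left of the tooth (tooth starts at 320). The 3.4 N upward force says the handle is on its stop. I'll release and go up.

Request:
arm_command([
  {"dp": [0,0,0],"angular": [0,0,0],"gripper": 30},
  {"dp": [0,0,0],"angular": [0,0,0],"gripper": 50},
  {"dp": [0,0,0],"angular": [0,0,0],"gripper": 60},
  {"dp": [0,0,0],"angular": [0,0,0],"gripper": 60},
  {"dp": [-0.15,0,0],"angular": [0,0,0],"gripper": 60},
  {"dp": [-0.3,0,0],"angular": [0,0,0],"gripper": 60},
  {"dp": [-0.3,0,0],"angular": [0,0,0],"gripper": 60},
  {"dp": [-0.2,0,0],"angular": [0,0,0],"gripper": 60},
])

```text
clock: 9.3
position: [0.5214, -0.138, 0.2134]
ee_rot: [-0.44, -0.551, -0.429, 0.564]
contact_force: [0.4, -0.3, -0.1]
width: 0.06
```

Request:
arm_command([
  {"dp": [0,-0.3,0],"angular": [0,0,0],"gripper": 60},
  {"dp": [0,-0.3,0],"angular": [0,0,0],"gripper": 60},
  {"dp": [0,0,0],"angular": [0,0,0],"gripper": 60},
  {"dp": [0,0,0],"angular": [0,0,0],"gripper": 60},
  {"dp": [0,0,0],"angular": [0,0,0],"gripper": 60},
  {"dp": [0,0,0],"angular": [0,0,0],"gripper": 60},
  {"dp": [0,0,0],"angular": [0,0,0],"gripper": 60},
  {"dp": [0,0,0],"angular": [0,0,0],"gripper": 60},
])

```text
clock: 10.3
position: [0.4545, -0.1215, 0.2149]
ee_rot: [-0.442, -0.552, -0.427, 0.563]
contact_force: [-1.0, 0.0, 0.5]
width: 0.0604
```

```bash
python3 c.py
python3 - <<'E'
from h import *
s=get_state(); d=get_image('wrist'); T=cam2world(d,s); K=d['mtx']; P=pts(d,s)
cv2.imwrite('pics/w2.png',d['image'])
q=np.linalg.inv(T)@np.array([.507+.07*.2474,-.208+.07*.9689,.117,1]); u,v=K[0,2]-K[0,0]*q[0]/q[2],K[1,2]+K[1,1]*q[1]/q[2]; print('pred px at 70mm',u,v)
A=P.reshape(-1,3); r=A-np.array([.507,-.208,.117]); x=r@[.9689,-.2474,0]; y=r@[.2474,.9689,0]
m=(abs(x)<.015)&(y>.03)&(y<.1)&(r[:,2]>-.03); print('ball pts',m.sum(),'y',y[m].min(),y[m].max(),'x',x[m].min(),'top z',A[m,2].max())
E
```

```text
10.3 slide 0.0704 x -0.0723 up 0.1151 theta 0.755 rad 0.168 w 0.0604 F [-1.   0.   0.5]
pred px at 70mm 283.0434191258541 105.41625738901611
ball pts 1824 y 0.05833377527782413 0.0778921189640096 x -0.008629573153883664 top z 0.35880455398687777
```

View pics/w2.png

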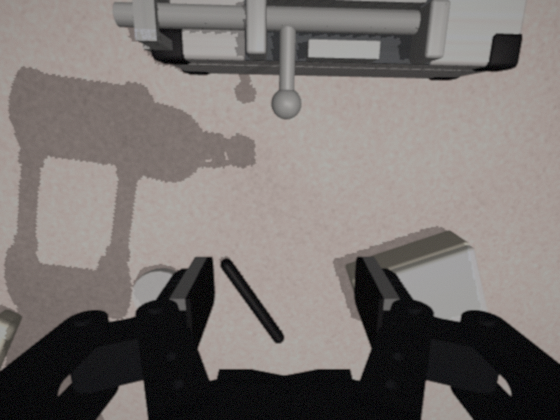

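The wrist view shows the ball at (286,103), against (283,105) predicted for locked and level. The bolt is through the keeper and the gripper is clear. I'll check the ball's height once, then hand in.

Run:
```python
from h import *
s=get_state(); d=get_image('wrist'); P=pts(d,s); A=P[95:112,278:295].reshape(-1,3); z=np.percentile(A[:,2],[50,90]); print('ball surface z',z)
if z[1]<.135: sign_off(); print('handed in')
```

```text
ball surface z [0.12691279 0.12787713]
the job is handed in; nothing more can be done
handed in
```

The bigger case's bolt is locked and the job is handed in, with the clock at about 10.4 s of the 35 s allowed. I gripped the ball across the bolt, lifted the handle to about 1.05 rad and slid the bolt into the keeper. Then I laid the handle down in the far notch, let go and backed the gripper away.

**Last checks:**
- **Slide:** the ball ended about 68 mm along from where it started, by the wrist camera; the arm's own reading while gripping was 67 mm. That is a little under the full 70 mm but well above the 58 mm needed. The difference is about the size of the calibration error. I pushed toward the stop, and the tool moved no further.
- **Handle:** the top of the ball was at 0.127–0.128 m, as expected for a handle lying level (0.127 m).
- **Clearance:** the gripper is open and clear of the bolt, the contact force is about zero, and the arm stayed well away from the smaller case.

One reading disagreed: the gripper showed 17.9 mm on the 20 mm ball. A wrist picture showed the ball centred between the pads, so I went on.

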